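# Push the dabba home past the spring pins of its dock

### The job

With the fingertips press the red spring plate of the wooden dock down, so that its two steel pins sink, and while keeping it held down push the small steel dabba along the channel past the pins towards the end stop. Then let the plate come up, so that the pins stand up behind the dabba and lock it in, and move clear. Only press and push: do not lift or tip the dabba, and leave the jars, lid, pestle, tumbler and shaker where they are.

Things in the scene. Friction and masses are not known exactly. Their poses are not given: they have to be found in the camera images.
- dock: Low wooden channel fixed to the counter, 115 mm wide, 48 mm high. Origin on the counter, mid-channel, under the line of the two pins; x runs along the channel towards the end stop (the way home, away from the robot), z up. It spans x = -165 mm (open end) to +106 mm; end stop's inner face at +94 mm. Side walls, inner faces at y = +-48 mm, 48 mm high, guide the dabba with 3 mm play a side.
- pin_line (a point): Point midway between the two steel pins, at the height of the runners (32 mm above the dock's origin); axes as the dock. The pins are 8 mm across, at y = +-34 mm, and rise 13 mm above the runners. Two wooden runners carry the dabba; between them is a slot 55 mm wide (y = +-27.5 mm) with the red plate in it.
- plate (a joint): Downward travel in m of the red spring plate and its two pins, which move together: 0 = up (pins block the dabba both ways), 0.020 = bottom stop; from 0.013 on the pins are below the runners and the way is free. Springs back by itself: about 3 N to start it, 8 N at the bottom. If let go while the dabba is over the pins, they push up under it.
- plate_top (a point): Point on the flat top of the red spring plate, on its mid line, at dock x = -130 mm. The plate is 50 mm wide and runs from dock x = -160 to +25 mm, passing under the dabba; its top is 30 mm above the counter when up (2 mm below the runners), 10 mm at the bottom stop. Fingertips can slide along it while pressing.
- dabba: Closed round steel tin, 90 mm across, 42 mm high, about 0.35 kg, loose on the runners. Origin at the centre of its underside, z up (yaw means nothing). Starts 40 to 52 mm before the pin line (dock x negative); behind it the plate lies open to the fingers. The pins can come up behind it once its centre is over 38 mm past the pin line; at +49 mm it touches the end stop.
- jar0: Glass spice jar, 58 mm across, 93 mm high, steel cap, standing on the white turntable (260 mm across, 22 mm high, at the left, fixed). Origin at the centre of its underside. Bystander.
- jar1: Glass spice jar, 58 mm across, 93 mm high, green cap, on the turntable. Origin at the centre of its underside. Bystander.
- jar2: Glass spice jar, 58 mm across, 93 mm high, wooden cap, on the turntable. Origin at the centre of its underside. Bystander.
- lid: Black silicone lid, 110 mm across, 22 mm high with its knob, lying on the counter at the right. Origin at the centre of its underside. Bystander.
- pestle: Steel pestle, 150 mm long, 32 mm thick, lying along its x axis on the counter at the right. Origin under its middle. Bystander.
- tumbler: Steel tumbler, 68 mm across, 85 mm high, standing on the counter close beside the dock, about 145 mm from its mid line. Origin at the centre of its underside. Bystander.
- shaker: Amber glass shaker, 48 mm across, 80 mm high, standing on the counter close beside the dock, about 145 mm from its mid line. Origin at the centre of its underside. Bystander.

How it is judged:
On the way, in this order (a step that is already met when the one before it is completed fails the run):
1. the spring plate is held down with the dabba still before the pins (value of joint plate above 0.012 m and x of dabba in the frame of dock below -0.025 m), for 0.1 s.
2. the dabba passes over the pins while the plate is held down (value of joint plate above 0.012 m and x of dabba in the frame of dock between -0.015 and 0.025 m), for 0.05 s.
At the end, for the whole second after the job is handed in: The dabba stands flat (within 0.06 rad, 4 mm in height) and still on the runners between pins and end stop (its centre 34 to 54 mm past the pin line, within 8 mm of the mid line), the plate and pins are up again (within 3 mm), and no bystander is more than 30 mm from where it was (value of joint plate below 0.003 m and x of dabba in the frame of dock between 0.034 and 0.054 m and y of dabba in the frame of dock between -0.008 and 0.008 m and height (world z) of dabba between 0.028 and 0.036 m and angle between dabba's own z axis and vertical below 0.06 rad and linear speed of dabba below 0.02 m/s and not (distance of any of jar0, jar1, jar2, lid, pestle, tumbler, shaker from where it was at the start of the episode above 0.03 m)); the robot touches nothing.
It fails at once if the dabba is lifted more than 12 mm off the runners (height (world z) of dabba above 0.044 m).
It fails at once if the dabba is tipped by more than 0.3 rad (angle between dabba's own z axis and vertical above 0.3 rad).
It fails at once if a jar, the lid, the pestle, the tumbler or the shaker is moved by more than 30 mm (distance of any of jar0, jar1, jar2, lid, pestle, tumbler, shaker from where it was at the start of the episode above 0.03 m).
It also fails if it takes over 40 s, if anything falls off the work surface, if the arm or the gripper's body presses on something with over 40 N, if the wrist force passes 120 N, or if a joint passes its speed limit or range.

### The arm

A 6-joint arm with a two-finger parallel gripper is mounted at the origin on the work surface. World frame = base frame: x ahead of the robot, y to its left, z up, the work surface at z = 0. Lengths are in m, angles in rad, forces in N, time in s.
With the tool pointing down it reaches from about 0.25 to 0.725 m from the base axis. Payload 4 kg.
Tool frame: the origin (TCP) lies midway between the tips of the shut fingers; the grasp point (between the pads) lies 19 mm behind it; x points along the fingers, y is the direction in which the jaws open and shut, and the axes are right-handed (so a half turn about x gives the same grasp; the last joint's range is limited). The gripper opens to 85 mm and grips with 20 to 120 N. Pads are 22 mm wide; open, the fingers measure 114 mm over their backs; the gripper's body (76 mm by 85 mm) begins 54 mm behind the grasp point. The pads swing forward as they close: fully open they stand 13 mm farther back than shut.
Start: joints at [1.237, 0.241, 0.005, 1.335, 0, 1.571], TCP at [0.164, 0.472, 0.231] pointing down, gripper open.
Joint ranges: [-2.72, 2.72], [-1.05, 1.87], [-1.09, 1.28], [-1.99, 2.15], [-1.42, 1.44], [-3.14, 3.14]. Speed limits (rad/s): [2.79, 2.79, 3.14, 3.14, 3.14, 3.14].

### API

Orientations are given as a unit quaternion [x, y, z, w].
In Python, from workcell import * gives the robot as it stands.
- The arm moves only by the tool play_rows, never from a script. Its argument "plan" is a list of rows, each a list of 7 numbers: the shift along the tool's x, y, z in mm, then the turn, a rotation vector about the tool's x, y, z in rad, then the closure, from -1 (fully open) to 1 (shut). In form: [[x, y, z, rx, ry, rz, grip], ...]. A call has 1 to 20 rows; each row shifts and turns the commanded pose from where the row before left it, along the tool's axes as they then stand; what a row does not reach is not made up. A row lasts 1/12 s, in which the tool goes at most 41.7 mm and 7.16 degrees, less where a joint would pass 70% of its speed; a pose out of reach is approached as far as the arm can. A call with a gripper value outside its range is refused whole. The fingers move at their own pace and stop on an object; the grip force is fixed at half the most. Time passes only in rows, so rows that do not move let the fingers close. It gives the time, the measured TCP pose, the force and the opening at its end, in the units of the state.
- get_obs(): the state, without advancing time (a new reading comes with each control period).
- camera(name): name is "scene" or "top" or "wrist"; returns a dict with "frame" (400x640x3 uint8, red, green, blue), "depth" (400x640 float32, m along the optical axis (not along the pixel's ray), 0 where there is no reading), "fx", "fy", "cx", "cy" (pixels), "distortion" ([k1, k2, p1, p2, k3] as OpenCV has them; the pictures are not rectified), "camera_from_world" (4x4, takes a point from world to camera coordinates). Camera axes: x right, y up, looking along -z (the intrinsics and any distortion apply to the point x, -y, -z); pixel columns grow to the right and rows downward; lengths in m; the calibration is good to about 2 mm. A picture is of the moment at which its call begins.
- job_done(): hands the job in, once; it reports no verdict.
Trained networks look in a picture, given as the dict that the camera call returned (one of the last four; its "shot" number tells which), for a name from the list of things; names that differ only in an ending like _2 or _b are one class to them, and where a whole thing is asked for, a point or a joint stands for the part that bears it (a point fixed in the world has none). Each returns a list of dicts, best first, with "confidence" (0 to 1); they miss things now and then, are a little off and sometimes report something else, mostly with a low value. They report only what shows in the picture. A call takes as long as a camera call.
- search_frame(thing, picture): "centre" ([x, y, z] in m, in world coordinates, good to about 4 mm: the middle of the surface that is visible of it).
- pinpoint(thing, picture): "centre" ([x, y, z] in m, in world coordinates, good to about 4 mm: a listed point, or the origin of a listed thing).
The state is a dict: "clock": time; "joint_pos": joint angles; "joint_vel": joint speeds; "tau": joint torques, N m; "eef_pos": TCP position; "tool_rot": TCP orientation; "ft_force": force on the tool from outside, world axes, zero at the start; "ft_torque": the same for the moment, N m; "grip_width": finger opening in m.
Only numpy, scipy, OpenCV 4.12 (cv2) and the standard library are available. Lean on these libraries where they do the work, as an engineer would, in place of code of your own. Each camera call takes 0.05 s, during which the arm holds its last target. There are 200 camera calls.

## Working session

There is one attempt and no reset: what is moved stays moved. The work goes in short steps, Python scripts to look and compute and a tool call to move; the robot and the scene stay as the last step left them, time stands still between calls to the robot, and variables do not carry over. Pictures are saved under pics/ and viewed, about 8 in all and at most 12, crops included, and the job is handed in when it is done.

Besides the shell and the picture viewer there is one more tool, called as name(argument=value, ...), one argument or row to a line, values as JSON. play_rows: Moves the arm, as the interface text tells. Its arguments: {"type":"object","properties":{"plan":{"type":"array","items":{"type":"array","items":{"type":"number"}}}},"required":["plan"]}

```bash
mkdir -p pics; ls
cat > h.py <<'E'
from workcell import *
import numpy as np, cv2
from scipy.spatial.transform import Rotation as R
def save(p,n): cv2.imwrite(n,p["frame"][:,:,::-1])
def px(p,w):
    c=p["camera_from_world"]@np.append(w,1); c=c[:3]
    K=np.array([[p["fx"],0,p["cx"]],[0,p["fy"],p["cy"]],[0,0,1.]])
    q,_=cv2.projectPoints(np.array([[c[0],-c[1],-c[2]]]),np.zeros(3),np.zeros(3),K,np.array(p["distortion"],float)); return q.ravel()
def cloud(p):
    K=np.array([[p["fx"],0,p["cx"]],[0,p["fy"],p["cy"]],[0,0,1.]])
    v,u=np.mgrid[:400,:640]
    n=cv2.undistortPoints(np.stack([u,v],-1).reshape(-1,1,2).astype(float),K,np.array(p["distortion"],float)).reshape(400,640,2)
    d=p["depth"]; c=np.stack([n[...,0]*d,-n[...,1]*d,-d,np.ones_like(d)],-1)
    return (c@np.linalg.inv(p["camera_from_world"]).T)[...,:3]
E
python3 - <<'E'
from h import *
for n in("top","scene"):
    p=camera(n); save(p,f"pics/{n}0.png")
    for t in("dock","pin_line","plate_top","dabba","tumbler","shaker","jar0","lid"):
        print(n,t,[(np.round(r["centre"],4).tolist(),round(r["confidence"],2)) for r in pinpoint(t,p)[:2]])
o=get_obs(); print(o)
E
```

```text
pics
top dock [([0.6078, 0.1233, -0.0014], 0.75)]
top pin_line [([0.61, 0.122, 0.0307], 0.84)]
top plate_top [([0.4838, 0.0875, 0.0302], 0.92)]
top dabba [([0.5688, 0.1119, 0.03], 0.81)]
top tumbler [([0.7357, 0.011, 0.0005], 0.91)]
top shaker [([0.6547, 0.2917, -0.0001], 0.53)]
top jar0 [([0.5615, 0.5026, 0.0199], 0.91), ([0.447, 0.5515, 0.0212], 0.79)]
top lid [([0.5789, -0.4174, 0.0034], 0.87)]
scene dock [([0.6111, 0.1251, -0.0003], 0.78)]
scene pin_line [([0.6055, 0.1222, 0.0339], 0.87)]
scene plate_top [([0.4889, 0.0858, 0.0311], 0.58), ([0.5704, 0.11, 0.0333], 0.3)]
scene dabba [([0.5714, 0.1106, 0.0303], 0.73)]
scene tumbler [([0.7365, 0.005, 0.0022], 0.93), ([0.605, 0.1235, 0.0342], 0.28)]
scene shaker [([0.6569, 0.297, -0.0035], 0.68), ([0.5609, 0.5038, 0.0248], 0.23)]
scene jar0 [([0.4571, 0.4211, 0.0208], 0.77), ([0.4436, 0.5542, 0.025], 0.74)]
scene lid [([0.5754, -0.417, 0.0007], 0.61)]
{'clock': 0.9, 'joint_pos': array([ 1.23700977e+00,  2.40564360e-01,  5.01179030e-03,  1.33514737e+00,
       -2.96529525e-05,  1.57080555e+00]), 'joint_vel': array([-1.02562898e-04, -4.36603776e-04,  5.34697653e-04,  6.25457423e-04,
        3.09759325e-05, -1.15649182e-03]), 'tau': array([ 3.98701350e-04, -3.72195911e+01,  2.52693808e+01,  1.05509836e-03,
       -2.91176730e-05,  3.31295610e-06]), 'eef_pos': array([0.16382878, 0.47242673, 0.23132879]), 'tool_rot': array([ 0.11749938,  0.69726542, -0.11743565,  0.69729742]), 'ft_force': array([-0.27676449,  0.1914924 , -0.00236291]), 'ft_torque': array([0.01575662, 0.03081331, 0.02370696]), 'grip_width': 0.08552423358273081}
```

View image.

Run:
```python
from h import *
p=camera("top"); w=cloud(p); fr=p["frame"].astype(int)
X=w.reshape(-1,3); 
near=(np.hypot(X[:,0]-.59,X[:,1]-.118)<.2)
m=near&(abs(X[:,2]-.048)<.004)
r=R.from_euler('z',-16.2,degrees=True)
L=r.apply(X-np.array([.609,.1225,0]))
mm=m&(abs(abs(L[:,1])-.053)<.012)&(L[:,0]<.09)&(L[:,0]>-.16)
for s in(1,-1):
    q=L[mm&(np.sign(L[:,1])==s)]; print(s,len(q),np.polyfit(q[:,0],q[:,1],1),np.percentile(q[:,1],[3,50,97]),np.median(q[:,2]))
q=L[m&(abs(L[:,1])<.056)]; print("x",np.percentile(q[:,0],[0.5,99.5]))
q=L[near&(abs(X[:,2]-.074)<.005)&(abs(L[:,1])<.05)&(L[:,0]<.02)]
(c,rad)=cv2.minEnclosingCircle((q[:,:2]*1000).astype(np.float32)); print("dabba",c,rad,len(q),np.median(q[:,2]), q.mean(0))
red=near&(fr.reshape(-1,3)[:,0]>fr.reshape(-1,3)[:,1]*2.2); q=L[red]; print("red",len(q),np.percentile(q,[2,50,98],axis=0))
```

```text
1 282 [0.00591577 0.05463107] [0.04985575 0.05434853 0.0591061 ] 0.04782235535594314
-1 288 [ 0.00541198 -0.0506696 ] [-0.05559813 -0.05085914 -0.04631642] 0.04761556714030301
x [-0.15914749  0.10994105]
dabba (-41.358673095703125, 2.4526164531707764) 45.17731857299805 799 0.07423003782903768 [-0.04187115  0.00253032  0.07418032]
red 518 [[-0.15330484 -0.02061088  0.02559082]
 [-0.11169253  0.00256463  0.02986265]
 [ 0.02603161  0.02562024  0.03398308]]
```

View pics/top0.png

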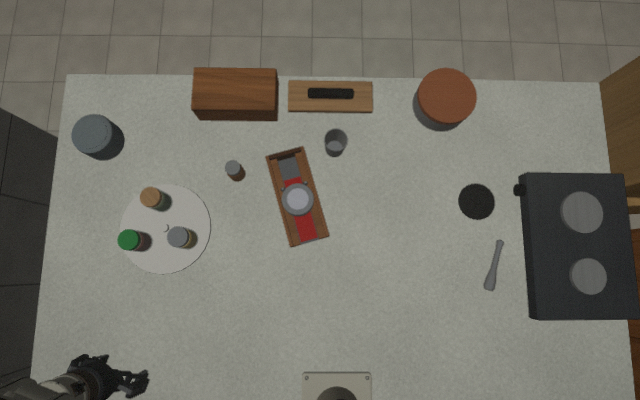

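```bash
cat >> h.py <<'E'
YAW=np.radians(16.5); D=np.array([.6127,.1257,0]); RD=R.from_euler('z',YAW)
def rep(target_dock=None):
    o=get_obs(); T=R.from_quat(o["tool_rot"]); M=T.as_matrix()
    print("t",round(o["clock"],2),"tcp dock mm",np.round(RD.inv().apply(o["eef_pos"]-D)*1000,1),"F dock",np.round(RD.inv().apply(o["ft_force"]),1),"w",round(o["grip_width"],4))
    print("tool x,y,z in dock\n",np.round(RD.inv().as_matrix()@M,3).T, "q",np.round(o["joint_pos"],2))
    if target_dock is not None:
        d=D+RD.apply(target_dock)-o["eef_pos"]; print("tool shift mm",np.round(T.inv().apply(d)*1000,1))
E
python3 - <<'E'
from h import *
rep([-.128,0,.231])
M=R.from_quat(get_obs()["tool_rot"])
for s in(1,-1):
    G=RD*R.from_matrix(np.array([[0,0,-1],[0,s,0],[s,0,0]]).T)
    # columns: x down, y = s*dock y, z = x×y
    G=RD*R.from_matrix(np.column_stack([[0,0,-1],[0,s,0],np.cross([0,0,-1],[0,s,0])]))
    print(s,(M.inv()*G).as_rotvec())
E
```

```text
t 0.95 tcp dock mm [-331.9  459.9  231.3] F dock [-0.5 -0.1  0.3] w 0.085
tool x,y,z in dock
 [[ 0.     0.    -1.   ]
 [ 0.583  0.813  0.   ]
 [ 0.813 -0.583  0.   ]] q [ 1.24  0.24  0.    1.34 -0.    1.57]
tool shift mm [ 3.000e-01 -2.550e+02  4.337e+02]
1 [-6.21810944e-01  1.07710962e-05 -2.97837960e-05]
-1 [ 2.51978171e+00 -3.87820457e-05 -1.40252487e-05]
```

play_rows(
  plan=[
    [0,-18.2,31,0,0,0,1],
    [0,-18.2,31,0,0,0,1],
    [0,-18.2,31,0,0,0,1],
    [0,-18.2,31,0,0,0,1],
    [0,-18.2,31,0,0,0,1],
    [0,-18.2,31,0,0,0,1],
    [0,-18.2,31,0,0,0,1],
    [0,-18.2,31,0,0,0,1],
    [0,-18.2,31,0,0,0,1],
    [0,-18.2,31,0,0,0,1],
    [0,-18.2,31,0,0,0,1],
    [0,-18.2,31,0,0,0,1],
    [0,-18.2,31,0,0,0,1],
    [0,-18.2,31,0,0,0,1],
    [0,0,0,-0.1036,0,0,1],
    [0,0,0,-0.1036,0,0,1],
    [0,0,0,-0.1036,0,0,1],
    [0,0,0,-0.1036,0,0,1],
    [0,0,0,-0.1036,0,0,1],
    [0,0,0,-0.1036,0,0,1],
  ],
)

```text
clock: 2.62
eef_pos: [0.4904, 0.0893, 0.2312]
tool_rot: [-0.103, 0.7, 0.103, 0.7]
ft_force: [-0.4, 0.1, -0.2]
grip_width: -0.0003
```

Run:
```python
from h import *
p=camera("wrist"); save(p,"pics/w1.png")
for t in("pin_line","plate_top","dabba"):
    for r in pinpoint(t,p)[:2]: print(t,np.round(RD.inv().apply(np.array(r["centre"])-D)*1000,1),round(r["confidence"],2))
rep([-.128,0,.045])
```

```text
plate_top [-127.7   -1.    28.3] 0.89
plate_top [-66.1 329.3  19.5] 0.33
dabba [-51.3   3.5  32.6] 0.81
dabba [-63.1 331.   19.7] 0.22
t 2.82 tcp dock mm [-127.6    0.   231.3] F dock [0.6 0.2 0.3] w -0.0004
tool x,y,z in dock
 [[-0.     0.    -1.   ]
 [ 0.003  1.     0.   ]
 [ 1.    -0.003 -0.   ]] q [ 0.18  0.24  0.    1.33  0.   -0.1 ]
tool shift mm [186.3  -0.   -0.4]
```

View pics/w1.png

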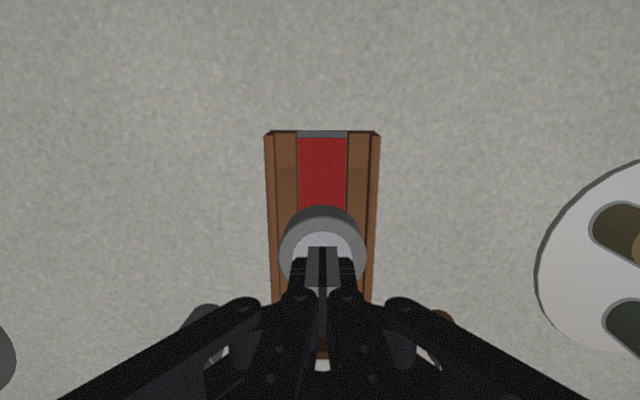

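play_rows(
  plan=[
    [36,0,0,0,0,0,1],
    [36,0,0,0,0,0,1],
    [36,0,0,0,0,0,1],
    [36,0,0,0,0,0,1],
    [30,0,0,0,0,0,1],
    [12,0,0,0,0,0,1],
    [5,0,0,0,0,0,1],
    [5,0,0,0,0,0,1],
    [5,0,0,0,0,0,1],
    [0,0,0,0,0,0,1],
    [0,0,0,0,0,0,1],
  ],
)

```text
clock: 3.73
eef_pos: [0.4912, 0.0896, 0.0312]
tool_rot: [-0.101, 0.699, 0.101, 0.7]
ft_force: [0.8, 0.0, 0.7]
grip_width: 0.0001
```

Run:
```python
from h import *
rep([-.128,0,.013])
```

```text
t 3.73 tcp dock mm [-1.267e+02 -1.000e-01  3.120e+01] F dock [ 0.7 -0.2  0.7] w 0.0001
tool x,y,z in dock
 [[ 0.002 -0.    -1.   ]
 [ 0.001  1.    -0.   ]
 [ 1.    -0.001  0.002]] q [ 0.18  0.42 -0.31  0.84  0.   -0.11]
tool shift mm [18.2  0.1 -1.3]
```

play_rows(
  plan=[
    [4,0,0,0,0,0,1],
    [4,0,0,0,0,0,1],
    [4,0,0,0,0,0,1],
    [4,0,0,0,0,0,1],
    [1.5,0,0,0,0,0,1],
    [0,0,0,0,0,0,1],
    [0,0,0,0,0,0,1],
    [0,0,0,0,0,0,1],
  ],
)

```text
clock: 4.4
eef_pos: [0.4918, 0.0897, 0.0139]
tool_rot: [-0.101, 0.699, 0.101, 0.701]
ft_force: [-1.0, 0.0, 7.1]
grip_width: -0.0001
```

Run:
```python
from h import *
rep([-.128,0,.013])
p=camera("scene"); save(p,"pics/s2.png"); 
u=px(p,D+[0,0,.04]); print(u); x,y=[int(v) for v in u]
c=p["frame"][max(0,y-80):y+70,max(0,x-110):x+90,::-1]; cv2.imwrite("pics/s2c.png",cv2.resize(c,None,fx=3.9,fy=3.9))
for r in pinpoint("dabba",p)[:1]: print(np.round(RD.inv().apply(np.array(r["centre"])-D)*1000,1))
```

```text
t 4.4 tcp dock mm [-126.1   -0.2   13.9] F dock [-1.   0.3  7.1] w -0.0001
tool x,y,z in dock
 [[ 0.003 -0.    -1.   ]
 [ 0.     1.    -0.   ]
 [ 1.    -0.     0.003]] q [ 0.18  0.45 -0.33  0.8   0.   -0.11]
tool shift mm [ 0.9  0.2 -1.9]
[326.26339113 238.83214621]
[-44.3  -2.5  31.6]
```

View pics/s2c.png

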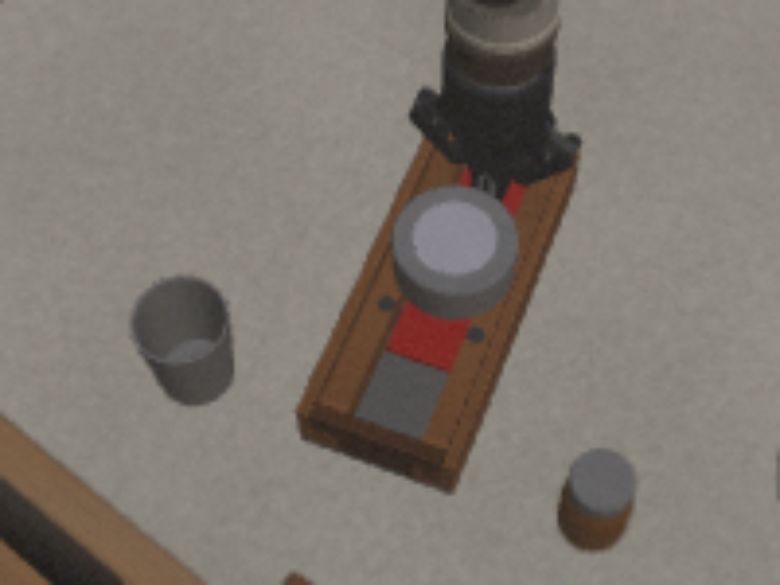

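play_rows(
  plan=[
    [0.5,0,5,0,0,0,1],
    [0.5,0,5,0,0,0,1],
    [0,0,5,0,0,0,1],
    [0,0,5,0,0,0,1],
    [0,0,5,0,0,0,1],
    [0,0,5,0,0,0,1],
    [0,0,5,0,0,0,1],
    [0,0,5,0,0,0,1],
    [0,0,5,0,0,0,1],
    [0,0,5,0,0,0,1],
  ],
)

```text
clock: 5.33
eef_pos: [0.5347, 0.1026, 0.0118]
tool_rot: [-0.102, 0.702, 0.101, 0.697]
ft_force: [-9.0, -2.6, 10.5]
grip_width: 0.0001
```

Run:
```python
from h import *
rep([-.010,0,.013])
p=camera("top")
for r in pinpoint("dabba",p)[:1]: print(np.round(RD.inv().apply(np.array(r["centre"])-D)*1000,1))
```

```text
t 5.33 tcp dock mm [-81.3   0.   11.8] F dock [-9.4  0.  10.5] w 0.0001
tool x,y,z in dock
 [[-0.007 -0.    -1.   ]
 [ 0.     1.    -0.   ]
 [ 1.    -0.    -0.007]] q [ 0.19  0.52 -0.19  0.86 -0.   -0.1 ]
tool shift mm [-1.7  0.  71.3]
```

Run:
```python
from h import *
p=camera("scene"); y,x=239,326
c=p["frame"][y-80:y+70,x-110:x+90,::-1]; cv2.imwrite("pics/s3c.png",cv2.resize(c,None,fx=3.9,fy=3.9))
for r in pinpoint("dabba",p)[:1]: print(np.round(RD.inv().apply(np.array(r["centre"])-D)*1000,1))
L=RD.inv().apply(cloud(p).reshape(-1,3)-D)*1000
q=L[(abs(L[:,2]-74)<5)&(abs(L[:,1])<48)&(L[:,0]>-70)&(L[:,0]<90)]; print(np.percentile(q[:,0],[1,99]),q[:,0].max(),np.median(q[:,2]),np.percentile(q[:,1],[1,99]))
rep()
```

```text
[-23.1  -2.9  28.4]
[-68.92175927  21.86980928] 23.887984714703858 74.94106324199056 [-42.36944774  41.96236854]
t 5.53 tcp dock mm [-79.7  -0.   12. ] F dock [-6.3 -0.2  9.5] w 0.0003
tool x,y,z in dock
 [[-0.004 -0.    -1.   ]
 [ 0.     1.    -0.   ]
 [ 1.    -0.    -0.004]] q [ 0.19  0.52 -0.19  0.86 -0.   -0.1 ]
```

View pics/s3c.png

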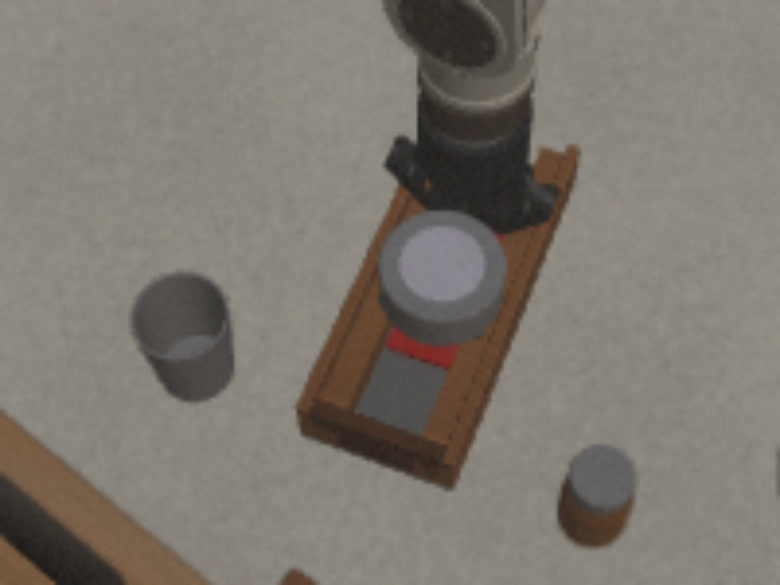

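play_rows(
  plan=[
    [0,0,5,0,0,0,1],
    [0,0,5,0,0,0,1],
    [0,0,5,0,0,0,1],
    [0,0,5,0,0,0,1],
    [0,0,5,0,0,0,1],
    [0,0,5,0,0,0,1],
    [0,0,5,0,0,0,1],
    [0,0,5,0,0,0,1],
    [0,0,5,0,0,0,1],
    [0,0,5,0,0,0,1],
    [0,0,5,0,0,0,1],
    [0,0,5,0,0,0,1],
    [0,0,3,0,0,0,1],
    [0,0,0,0,0,0,1],
  ],
)

```text
clock: 6.7
eef_pos: [0.5967, 0.1209, 0.012]
tool_rot: [-0.102, 0.701, 0.101, 0.698]
ft_force: [-6.2, -2.3, 9.2]
grip_width: 0.0001
```

```bash
cat > chk.py <<'E'
from h import *
rep([-.012,0,.013])
for n in("scene","top"):
    p=camera(n)
    for r in pinpoint("dabba",p)[:1]: print(n,np.round(RD.inv().apply(np.array(r["centre"])-D)*1000,1))
    L=RD.inv().apply(cloud(p).reshape(-1,3)-D)*1000
    q=L[(abs(L[:,2]-74)<5)&(abs(L[:,1])<48)&(L[:,0]>-30)&(L[:,0]<110)]; print(n,len(q),np.percentile(q[:,0],[1,99]),q[:,0].max(),np.median(q[:,2]))
E
python3 chk.py
```

```text
t 6.7 tcp dock mm [-16.7  -0.   12. ] F dock [-6.6 -0.5  9.2] w 0.0001
tool x,y,z in dock
 [[-0.004 -0.    -1.   ]
 [ 0.     1.    -0.   ]
 [ 1.    -0.    -0.004]] q [ 0.2   0.63 -0.    0.95 -0.   -0.09]
tool shift mm [-1.1  0.   4.7]
scene [44.  -0.6 30.4]
scene 899 [-15.00635266  84.87715879] 86.54447568447515 74.72158318270206
top [-37.5 456.8  23.3]Traceback (most recent call last):
  File "chk.py", line 7, in <module>
    q=L[(abs(L[:,2]-74)<5)&(abs(L[:,1])<48)&(L[:,0]>-30)&(L[:,0]<110)]; print(n,len(q),np.percentile(q[:,0],[1,99]),q[:,0].max(),np.median(q[:,2]))
                                                                                       ~~~~~~~~~~~~~^^^^^^^^^^^^^^^
    return _quantile_unchecked(
        a, q, axis, out, overwrite_input, method, keepdims, weights)
    return _ureduce(a,
                    func=_quantile_ureduce_func,
    ...<5 lines>...
                    overwrite_input=overwrite_input,
                    method=method)
    r = func(a, **kwargs)
    result = _quantile(arr,
                       quantiles=q,
    ...<2 lines>...
                       out=out,
                       weights=wgt)
    slices_having_nans = np.isnan(arr[-1, ...])
                                  ~~~^^^^^^^^^
IndexError: index -1 is out of bounds for axis 0 with size 0
```

play_rows(
  plan=[
    [0,0,2,0,0,0,1],
    [0,0,2,0,0,0,1],
    [0,0,1,0,0,0,1],
    [0,0,0,0,0,0,1],
  ],
)

```text
clock: 7.23
eef_pos: [0.6007, 0.1221, 0.012]
tool_rot: [-0.102, 0.702, 0.101, 0.698]
ft_force: [-7.9, -2.3, 9.3]
grip_width: 0.0
```

play_rows(
  plan=[
    [0,0,2,0,0,0,1],
    [0,0,1,0,0,0,1],
    [0,0,0,0,0,0,1],
  ],
)

```text
clock: 7.48
eef_pos: [0.6027, 0.1227, 0.0119]
tool_rot: [-0.102, 0.702, 0.101, 0.697]
ft_force: [-9.4, -2.9, 10.6]
grip_width: 0.0003
```

```bash
python3 chk.py 2>/dev/null
```

```text
t 7.48 tcp dock mm [-10.5  -0.   11.9] F dock [-9.8 -0.1 10.6] w 0.0003
tool x,y,z in dock
 [[-0.007 -0.    -1.   ]
 [ 0.     1.    -0.   ]
 [ 1.    -0.    -0.007]] q [ 0.2   0.64  0.02  0.96 -0.   -0.09]
tool shift mm [-1.1  0.  -1.5]
scene [51.5 -1.9 30.2]
scene 892 [-6.27950421 90.71450419] 92.98598028039127 74.86441083205165
```

play_rows(
  plan=[
    [0,0,-3,0,0,0,1],
    [0,0,-4,0,0,0,1],
    [0,0,-4,0,0,0,1],
    [0,0,-4,0,0,0,1],
    [0,0,0,0,0,0,1],
    [-5,0,0,0,0,0,1],
    [-5,0,0,0,0,0,1],
    [-5,0,0,0,0,0,1],
    [-8,0,0,0,0,0,1],
    [-10,0,0,0,0,0,1],
    [-20,0,0,0,0,0,1],
    [-30,0,0,0,0,0,1],
    [-30,0,-20,0,0,0,1],
    [-30,0,-30,0,0,0,1],
    [-30,0,-35,0,0,0,1],
    [-10,0,-35,0,0,0,1],
    [0,0,-35,0,0,0,1],
    [0,0,-35,0,0,0,1],
    [0,0,0,0,0,0,1],
    [0,0,0,0,0,0,1],
  ],
)

```text
clock: 9.35
eef_pos: [0.4106, 0.0661, 0.1912]
tool_rot: [-0.101, 0.701, 0.101, 0.699]
ft_force: [0.7, -0.1, 0.3]
grip_width: 0.0001
```

```bash
python3 chk.py 2>&1 | grep -v File
python3 - <<'E'
from h import *
p=camera("scene"); y,x=239,326
L=RD.inv().apply(cloud(p).reshape(-1,3)-D)*1000; fr=p["frame"].reshape(-1,3).astype(int)
red=(fr[:,0]>2.2*fr[:,1])&(abs(L[:,1])<30)&(abs(L[:,0])<170)&(L[:,2]<60)
print("plate z",np.median(L[red,2]),red.sum())
for t in("tumbler","shaker"):
    for r in pinpoint(t,p)[:1]: print(t,np.round(r["centre"],3))
c=p["frame"][y-80:y+70,x-110:x+90,::-1]; cv2.imwrite("pics/s4c.png",cv2.resize(c,None,fx=3.9,fy=3.9))
E
```

```text
t 9.35 tcp dock mm [-2.107e+02  2.000e-01  1.912e+02] F dock [ 0.7 -0.3  0.3] w 0.0001
tool x,y,z in dock
 [[-0.003  0.    -1.   ]
 [ 0.001  1.     0.   ]
 [ 1.    -0.001 -0.003]] q [ 0.16  0.1  -0.27  1.2  -0.   -0.13]
tool shift mm [177.7  -0.2 199.2]
scene [49.6  0.9 33.5]
scene 847 [ 5.70252849 90.86398567] 92.10170115905464 74.77469793985692
top [49.6 -0.8 30.1]
top 778 [ 6.81868075 90.84935007] 93.07193133101764 74.08752318989508
plate z 30.7572328314632 734
tumbler [ 0.733  0.006 -0.001]
shaker [ 0.655  0.298 -0.004]
```

View pics/s4c.png

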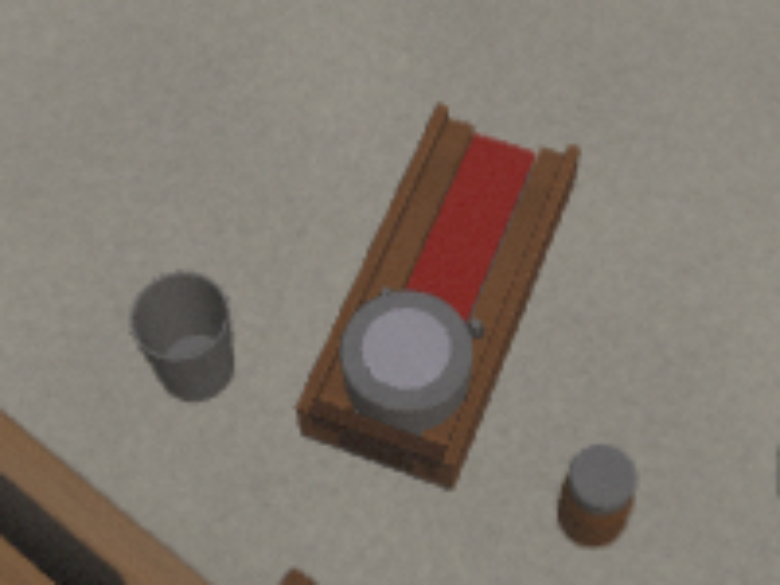

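The picture shows the dabba at the end stop (406,350). The pins stand up behind it (385,293 and 477,328), and the plate is up, with its top measured at 31 mm. The arm is clear.

```bash
python3 -c "
from workcell import *
print(job_done())"
```

```text
the job is handed in; nothing more can be done
None
```

The dabba is locked in at the end stop, and the job was handed in at about 9.5 s of the 40 s allowed. I pressed the red plate down 16–18 mm with the shut fingertips and pushed the dabba over the sunken pins to the stop. Then I backed the fingers off, let the plate rise and moved the arm clear.

**Last checks**
- **Dabba:** its centre is about 46–49 mm past the pin line and within 1 mm of the mid line. It stands flat, with its top at about 74–75 mm, which is right for resting on the runners.
- **Plate and pins:** the plate top is back at about 31 mm, and both pins show standing up behind the dabba.
- **Bystanders:** the tumbler and shaker are within network error of where they started. I did not measure the jars, lid and pestle again, but the arm passed only well above the turntable and never went near the lid or pestle.
- **Arm:** nothing is touching it, with about 0.8 N left on the wrist sensor.

**Disagreements:** the network's estimates of the dabba and the depth images differed by up to about 4 mm along the channel. While the arm was in the way, the top camera could not see the dabba: it found nothing once, and once reported a false position far outside the dock. I used the scene camera and finger contact there instead.

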